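# Load two tape rolls onto a dispenser post in the right order

### The arm

A 6-joint arm with a two-finger parallel gripper is mounted at the origin on a cart in front of the work surface, level with it; the furniture and walls round the work are solid. World frame = base frame: x ahead of the robot, y to its left, z up, the work surface at z = 0. Lengths are in m, angles in degrees, forces in N, time in s.
With the tool pointing down it reaches from about 0.25 to 0.725 m from the base axis. Payload 9.7 kg.
Tool frame: the origin (TCP) lies between the finger pads; the fingertips stand 25 mm ahead of it and the grasp point (between the pads) lies 6 mm ahead of it; z points along the fingers, y is the line along which they close (so a half turn about z gives the same grasp; the last joint's range is limited). The gripper opens to 85 mm and grips with 20 to 120 N. Pads are 22 mm wide; open, the fingers measure 114 mm over their backs; the gripper's body (76 mm by 85 mm) begins 54 mm behind the grasp point. The pads swing forward as they close: fully open they stand 13 mm farther back than shut.
Start: joints at [-69.958, 4.979, 10.078, 95.1, 0, 90], TCP at [0.188, -0.517, 0.256] pointing down, gripper open.
Joint ranges: [-179.16, 179.16], [-48.56, 103.87], [-65.8, 70.77], [-126.05, 130.52], [-82.76, 87.17], [-180, 180]. Speed limits (degrees/s): [127.2, 127.2, 147.25, 180, 180, 180].

### API

Orientations are given as [roll, pitch, yaw] about the fixed x, y, z axes, in that order (R = Rz(yaw) Ry(pitch) Rx(roll)).
In Python, from workcell import bot, eyes, job_done gives the robot as it stands (bot), with the cameras (eyes) and the job as plain functions.
- The arm moves only by the shell command python3 drive.py 'ROWS' [FORCE]. ROWS is rows parted by semicolons, their numbers by spaces, 1 to 5 of them, each of 5 numbers: dx, dy, dz in m, then a turn about the tool's z in degrees, then the finger opening in m; each row is the pose to reach, as a shift and turn from the pose commanded when the command began, along the tool's axes at that moment; what a row does not reach only later rows make up. A row lasts 1/12 s, in which the tool goes at most 0.0417 m and 7.16 degrees, less where a joint would pass 70% of its speed; a pose out of reach is approached as far as the arm can. The fingers move at their own pace and stop on an object; FORCE is the grip in N (left out, the last holds). Time passes only in rows, so rows that do not move let the fingers close. It prints the time, the measured TCP pose, the force, the opening and the grip force at its end.
- bot.get_obs(): the state, without advancing time (a new reading comes with each control period).
- eyes.camera(name): name is "side" or "top"; returns the picture (400x640x3 uint8, blue, green, red); there is no depth.
- eyes.camera_info(name): a dict with "mtx" (3x3 intrinsics, pixels), "k1" (the pictures are not rectified: a ray, as slopes to the right and down, at radius r is drawn at 1 + k1 r^2 times it, then the intrinsics apply), "extrinsics" (4x4, takes a point from camera to world coordinates). Camera axes: x right, y down, z forward; pixel columns grow to the right and rows downward; lengths in m; the calibration is good to about 2 mm. A picture is of the moment at which its call begins. camera_info takes no time and is no camera call.
- job_done(): hands the job in; it is judged then, once.
The state is a dict: "time": time; "q": joint angles; "qd": joint speeds; "joint_efforts": joint torques, N m; "ee_pos": TCP position; "tcp_rot": TCP orientation; "wrist_force": force on the tool from outside, world axes, zero at the start; "torque": the same for the moment, N m; "opening": finger opening in m; "grasp_force": force on a finger pad.
Only numpy, scipy, OpenCV 4.12 (cv2) and the standard library are available. Lean on these libraries where they do the work, as an engineer would, in place of code of your own. Each camera call takes 0.05 s, during which the arm holds its last target. There are 200 camera calls.

### The job

The two rolls of parcel tape wait in the trough of the tape stand in the wrong order: park the narrow roll upright in the small empty cradle, then slide the wide roll along the trough, without lifting it, onto the post until it is fully home against the round back plate. Then stand the narrow roll back in the trough clear of the post, let go of it, and slide it onto the post until it is fully home against the wide roll. Do not disturb the other things on the desk.

Things in the scene. Friction and masses are not known exactly. Their poses are not given: they have to be found in the camera images.
- tape_stand: Fixed stand: wooden base 320 x 88 mm (top 9 mm up), upright round back plate, level steel post out of it, V trough in line with the post. Origin on the desk, below the middle of the plate's front face. x axis: level along the post, from the plate (x = 0) to the trough's open loading end; z up. Axis of the post and of a roll in the trough: 64 mm above the desk.
- plate_centre (a point): Centre of the front face of the back plate, where the post's axis meets it, 64 mm above the desk. Plate diameter 92 mm. (To the right of the stand, on the next desk, a large framed picture leans, with a red box and a bottle before it: pass above them.)
- post_tip (a point): Centre of the post's free end, on its axis, 105 mm from the plate. Post diameter 43 mm, its last 15 mm tapered. A roll threaded on it leaves the trough and hangs on the post, 3 to 4 mm lower; it slides with ordinary friction (1 to 2 N).
- trough_mid (a point): On the bottom line of the aluminium V trough, at the middle of its length: the trough runs from x = 88 to 288 mm of the stand, sides sloping 30 degrees, 70 mm wide at its upper edges, 33 mm above the desk.
- narrow_roll: Narrow roll of cream tape: rigid ring 26 mm wide, outer diameter 88, bore 50 mm, 0.14 kg. Origin at its centre, x axis along its bore. Starts upright in the trough between the post's tip and the wide roll, in line with the post. Can be gripped from above across its 26 mm, at the top of the rim (its side is solid from 25 to 44 mm off the centre).
- wide_roll: Wide roll of the same tape: rigid ring 48 mm wide, outer diameter 88, bore 50 mm, 0.25 kg. Origin at its centre, x axis along its bore. Starts upright in the trough behind the narrow roll, nearer the loading end, in line with the post. Two open fingers, one each side of the post, can push a roll's side face.
- cradle: Small fixed empty cradle: the same V in aluminium, 56 mm long, 33 mm high, on a wooden foot 62 x 84 mm. Origin on the desk below its middle; x axis level along the V. A roll stands in it with its bore along that axis, centre 64 mm above the desk. It is in front of the stand at the right, or at its left end; the mouse is at the other place.
- mouse: Black computer mouse 110 x 62 x 36 mm, loose, a bystander. Origin at its underside.
- scissors: Blue-handled scissors 87 x 199 x 9 mm lying in front of the stand, loose, a bystander. Origin at the underside.
- mug: White spotted mug, 91 mm high, loose, a bystander. Origin at its underside.
- glue_stick: White glue stick standing upright, diameter 28 mm, 91 mm high, loose, a bystander. Origin at its underside.

How it is judged (in metres and radians):
On the way, in this order (a step that is already met when the one before it is completed fails the run):
1. the narrow roll stands in the cradle, let go (x of narrow_roll in the frame of cradle between -0.022 and 0.022 m and y of narrow_roll in the frame of cradle between -0.01 and 0.01 m and z of narrow_roll in the frame of cradle between 0.058 and 0.072 m and linear speed of narrow_roll below 0.02 m/s and contact force between the fingers and narrow_roll below 0.1 N), for 0.2 s.
2. the wide roll is fully home on the post, against the back plate (x of wide_roll in the frame of tape_stand between 0.018 and 0.0285 m and y of wide_roll in the frame of tape_stand between -0.007 and 0.007 m and z of wide_roll in the frame of tape_stand between 0.054 and 0.07 m and angle between the x axis of wide_roll and the x axis of tape_stand, either way round below 0.12 rad and linear speed of wide_roll below 0.02 m/s), for 0.2 s.
3. the narrow roll stands in the trough again, clear of the post, let go (x of narrow_roll in the frame of tape_stand between 0.112 and 0.28 m and y of narrow_roll in the frame of tape_stand between -0.01 and 0.01 m and z of narrow_roll in the frame of tape_stand between 0.058 and 0.072 m and linear speed of narrow_roll below 0.02 m/s and contact force between the fingers and narrow_roll below 0.1 N), for 0.2 s.
4. the narrow roll is fully home on the post, against the wide roll (x of narrow_roll in the frame of tape_stand between 0.055 and 0.0665 m and y of narrow_roll in the frame of tape_stand between -0.007 and 0.007 m and z of narrow_roll in the frame of tape_stand between 0.054 and 0.07 m and angle between the x axis of each of narrow_roll, wide_roll and the x axis of tape_stand, either way round below 0.12 rad and x of wide_roll in the frame of tape_stand between 0.018 and 0.0285 m and y of wide_roll in the frame of tape_stand between -0.007 and 0.007 m and z of wide_roll in the frame of tape_stand between 0.054 and 0.07 m), for 0.2 s.
At the end, for the whole second after the job is handed in: Both rolls are on the post and at rest: the wide roll against the back plate (gap under 4.5 mm), the narrow roll fully home against the wide one (its near face under 5.5 mm beyond the wide roll's home position, 48 mm from the plate), both hanging square on the post (all of step 4 and linear speed of each of wide_roll, narrow_roll below 0.02 m/s); the robot touches nothing.
It fails at once if the wide roll is lifted out of the trough or off the post (z of wide_roll in the frame of tape_stand above 0.08 m or z of wide_roll in the frame of tape_stand below 0.048 m).
It fails at once if a bystander (mouse, scissors, mug, glue stick) is pushed more than 30 mm (distance of any of mouse, scissors, mug, glue_stick from where it was at the start of the episode above 0.03 m).
It also fails if it takes over 72 s, if anything falls off the work surface, if the arm or the gripper's body presses on something with over 40 N, if the wrist force passes 120 N, or if a joint passes its speed limit or range.

## Working session

There is one attempt and no reset: what is moved stays moved. The work goes in short steps, Python scripts to look and compute and a shell command to move; the robot and the scene stay as the last step left them, time stands still between calls to the robot, and variables do not carry over. Pictures are saved under pics/ and viewed, at most 10 in all, crops included, and the job is handed in when it is done.

```bash
ls; mkdir -p pics
python3 - <<'E'
from workcell import bot, eyes, job_done
import cv2
for n in("side","top"):
    cv2.imwrite(f"pics/{n}0.png",eyes.camera(n)); i=eyes.camera_info(n); print(n,i)
print(bot.get_obs())
E
```

```text
drive.py
pics
workcell.py
side {'mtx': array([[363.40204635,   0.        , 317.34375739],
       [  0.        , 363.40204635, 199.41909238],
       [  0.        ,   0.        ,   1.        ]]), 'k1': 0.010867558873640734, 'extrinsics': array([[-0.98802886, -0.07828677,  0.13292915,  0.45548491],
       [-0.15337618,  0.59106992, -0.7919041 ,  0.86136099],
       [-0.01657481, -0.80281226, -0.59600146,  0.60839746],
       [ 0.        ,  0.        ,  0.        ,  1.        ]])}
top {'mtx': array([[369.94289245,   0.        , 325.58883676],
       [  0.        , 369.94289245, 196.79311492],
       [  0.        ,   0.        ,   1.        ]]), 'k1': 0.029516134649506552, 'extrinsics': array([[ 0.02205128, -0.99774122,  0.06345241,  0.48900869],
       [-0.99975566, -0.02190931,  0.00293243,  0.18229252],
       [-0.0015356 , -0.06350157, -0.99798056,  1.12654755],
       [ 0.        ,  0.        ,  0.        ,  1.        ]])}
{'time': 0.1, 'q': array([-6.99588047e+01,  5.00955685e+00,  1.00387527e+01,  9.50985852e+01,
        2.29122087e-03,  8.99985404e+01]), 'qd': array([-0.04633034,  0.00902791,  0.04080584,  0.1229684 ,  0.03047308,
        0.0113544 ]), 'joint_efforts': array([-7.04185895e-04, -5.21565020e+01,  4.65653086e+01,  1.59702043e-02,
        6.65910147e-05,  6.27052756e-06]), 'ee_pos': array([ 0.18843494, -0.5165345 ,  0.25563635]), 'tcp_rot': array([-1.79930611e+02, -2.29298693e-03,  2.00426522e+01]), 'wrist_force': array([-0.8704312 , -0.67201923,  0.606378  ]), 'torque': array([-0.02707056, -0.02884998, -0.04401772]), 'grasp_force': 0.0, 'opening': 0.08529328935659221}
```

View pics/side0.png

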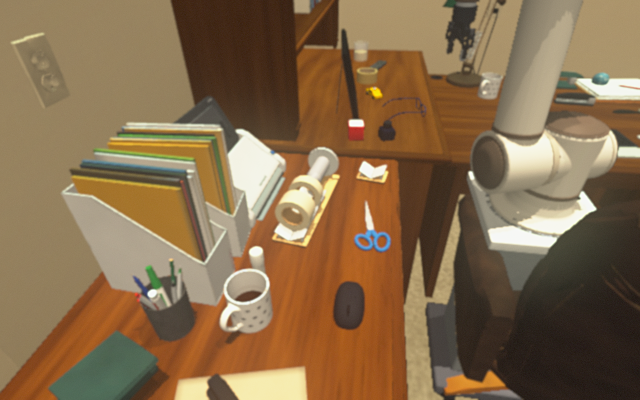

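View pics/top0.png

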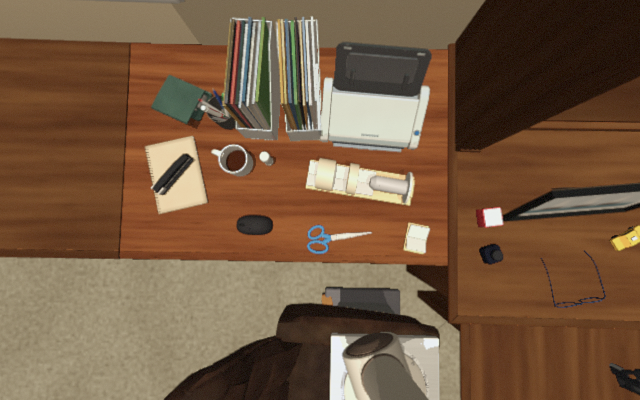

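Top view: the stand runs from (308,175), its loading end, to (412,190), the plate. The wide roll is at (325,174), the narrow one at (353,178), the cradle at (417,238), the mouse at (255,225) and the scissors at (340,238). I'll zoom in to measure edges.

Run:
```python
import cv2
a=cv2.imread("pics/top0.png")[150:260,295:440]; cv2.imwrite("pics/t1.png",cv2.resize(a,None,fx=5.4,fy=5.4,interpolation=cv2.INTER_CUBIC))
a=cv2.imread("pics/side0.png")[140:250,265:395]; cv2.imwrite("pics/s1.png",cv2.resize(a,None,fx=5.4,fy=5.4,interpolation=cv2.INTER_CUBIC))
```

```text
(no output)
```

View pics/t1.png

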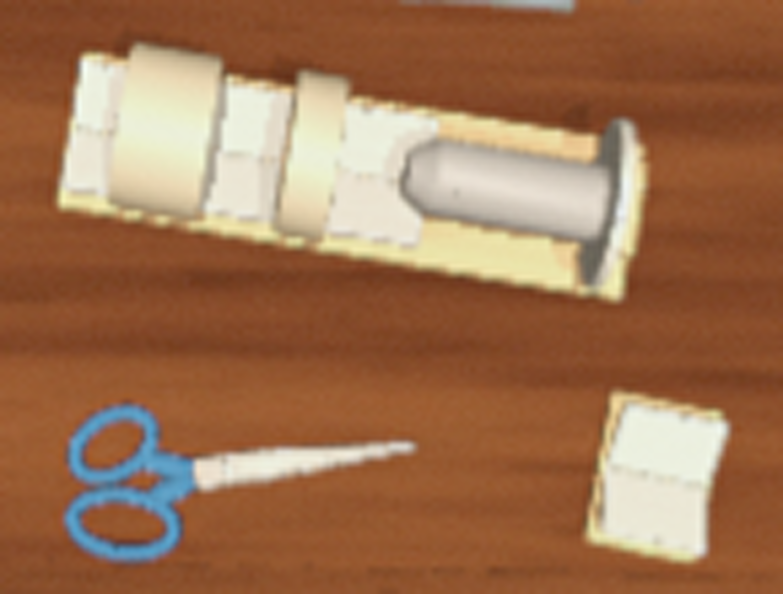

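View pics/s1.png

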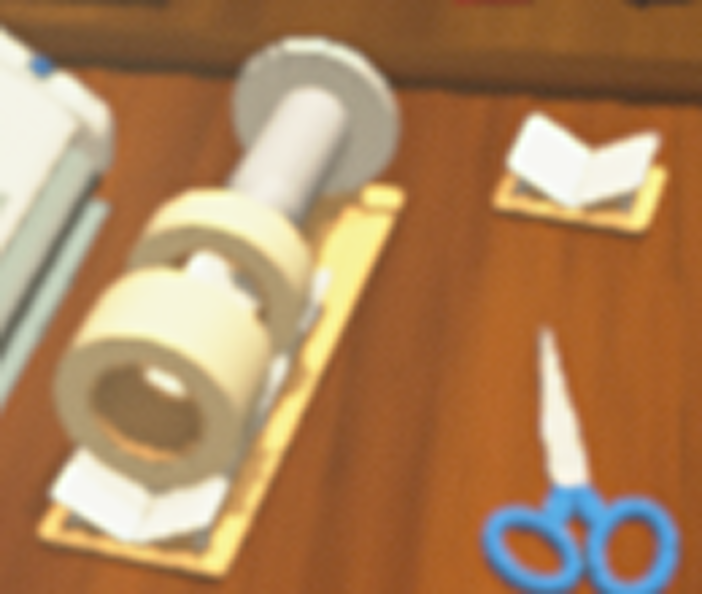

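```bash
cat > h.py <<'E'
import numpy as np, cv2
from scipy.optimize import least_squares
from workcell import bot, eyes, job_done
I={n:eyes.camera_info(n) for n in("side","top")}
def proj(n,P):
    i=I[n];E=np.linalg.inv(i["extrinsics"]);Q=np.atleast_2d(P)@E[:3,:3].T+E[:3,3]
    s=Q[:,:2]/Q[:,2:];s=s*(1+i["k1"]*(s**2).sum(1,keepdims=True))
    return s@i["mtx"][:2,:2].T+i["mtx"][:2,2]
def T(p,P):
    c,s=np.cos(p[2]),np.sin(p[2]);P=np.atleast_2d(P)
    return np.c_[p[0]+c*P[:,0]-s*P[:,1],p[1]+s*P[:,0]+c*P[:,1],P[:,2]]
t=np.linspace(0,2*np.pi,721)
def circ(p,x,r,z=.064): return T(p,np.c_[0*t+x,r*np.cos(t),z+r*np.sin(t)])
E
cat > fit.py <<'E'
from h import *
full=lambda n,uv:(np.array(uv,float)+.5)/5.4-.5+np.array([295,150] if n=="top" else [265,140])
V=.033;B=.033-.035*np.tan(np.pi/6)
S=[("top",(60,207),("b",1,.044,.009)),("top",(620,298),("b",0,.044,.009)),("top",(70,190),(.288,.035,V)),
("top",(418,243),(.088,.035,V)),("top",(437,118),(.088,-.035,V)),("top",(82,57),(.288,-.035,V)),
("side",(222,577),("b",1,.044,.009)),("side",(40,535),("b",1,-.044,.009)),("side",(403,190),("b",0,.044,.009)),
("side",(138,540),(.288,0,B)),("side",(225,485),(.288,.035,V))]
C=[("top",(617,120),"rmin"),("top",(590,287),"rmax"),("side",(305,40),"rmin"),("side",(234,105),"cmin")]
def ext(q,k): return q[{"rmin":q[:,1].argmin(),"rmax":q[:,1].argmax(),"cmin":q[:,0].argmin(),"cmax":q[:,0].argmax()}[k]]
def rs(p):
    r=[]
    for n,uv,f in S:
        if f[0]=="b": f=(p[3]+.32*f[1],f[2],f[3])
        r.append((proj(n,T(p,f))[0]-full(n,uv)))
    for n,uv,k in C: r.append(ext(proj(n,circ(p,0,.046)),k)-full(n,uv))
    return np.array(r).ravel()
s=least_squares(rs,[.5,-.05,1.5,-.02],loss="soft_l1",f_scale=.7);print("stand",s.x,np.degrees(s.x[2]));print(s.fun.reshape(-1,2).round(1).tolist())
K=[("top",(613,393),(.031,-.042,0.009)),("top",(590,543),(.031,.042,.009)),("top",(697,560),(-.031,.042,.009)),
("top",(728,420),(-.028,-.035,V)),("top",(706,555),(-.028,.035,V)),("top",(610,470),(.028,0,B)),("top",(715,482),(-.028,0,B)),
("side",(495,205),(.031,-.042,.009)),("side",(642,233),(.031,.042,.009)),
("side",(508,165),(.028,-.035,V)),("side",(575,207),(.028,0,B)),("side",(645,185),(.028,.035,V)),
("side",(543,113),(-.028,-.035,V)),("side",(588,155),(-.028,0,B)),("side",(660,133),(-.028,.035,V))]
rc=lambda p:np.array([proj(n,T(p,f))[0]-full(n,uv) for n,uv,f in K]).ravel()
c=least_squares(rc,[.4,-.1,1.5],loss="soft_l1",f_scale=.7);print("cradle",c.x,np.degrees(c.x[2]));print(c.fun.reshape(-1,2).round(1).tolist())
for nm,w,D in(("wide",.048,[(132,45,1,"rmin"),(221,57,-1,"rmin"),(108,203,1,"rmax"),(203,215,-1,"rmax")]),("narrow",.026,[(298,70,1,"rmin"),(350,77,-1,"rmin"),(276,230,1,"rmax"),(325,240,-1,"rmax")])):
    f=lambda x:np.array([ext(proj("top",circ(s.x,x[0]+d*w/2,.044)),k)-full("top",(u,v)) for u,v,d,k in D]).ravel()
    r=least_squares(f,[.2],diff_step=1e-3);print(nm,r.x,T(s.x,(r.x[0],0,.064)),r.fun.reshape(-1,2).round(1).tolist())
E
python3 fit.py
```

```text
stand [ 0.58931397 -0.04663036  1.43290055 -0.02724894] 82.09915380210124
[[-1.0, -0.1], [-0.1, -0.2], [-1.2, -0.4], [1.0, 0.5], [1.0, 0.4], [0.4, 1.1], [1.0, -0.8], [0.2, 0.1], [0.2, 0.1], [-0.3, 0.1], [-2.9, 6.7], [0.4, -0.4], [0.1, 0.2], [-0.5, 0.6], [-0.1, 0.1]]
cradle [ 0.44280885 -0.08775134  1.41549601] 81.10194704191574
[[-0.2, -0.2], [-0.5, -0.3], [0.2, 0.3], [-0.2, 0.7], [0.1, -0.6], [-0.7, -0.4], [-1.5, 0.7], [0.5, -0.8], [1.2, -1.6], [1.0, -0.3], [-0.2, -0.6], [-0.9, -0.5], [-1.6, 0.1], [0.8, -0.5], [-0.6, -0.4]]
wide [0.23669518] [[0.62184989 0.18781798 0.064     ]] [[0.4, -0.1], [0.4, 0.3], [0.1, 0.8], [-1.1, 1.2]]
narrow [0.15758617] [[0.61097564 0.10945992 0.064     ]] [[0.6, 0.2], [-0.1, 0.3], [-0.3, 0.7], [-0.4, 0.3]]
```

```bash
cat > go.py <<'E'
import sys,numpy as np
from workcell import bot, eyes, job_done
o=bot.get_obs();x,y,z,yaw=map(float,sys.argv[1:5]);p=o["ee_pos"];a=np.radians(o["tcp_rot"][2])
d=np.array([x,y,z])-p
print("t",round(o["time"],2),"tool d",np.round([d[0]*np.cos(a)+d[1]*np.sin(a),d[0]*np.sin(a)-d[1]*np.cos(a),-d[2]],4),"turn",round(((o["tcp_rot"][2]-yaw+180)%360)-180,2),"rot",o["tcp_rot"].round(2),"open",round(o["opening"],4),"wf",o["wrist_force"].round(1),"q",o["q"].round())
E
R='.0324 -.0235 0 0 .05; .0648 -.047 0 0 .05; .0972 -.0705 0 0 .05; .1296 -.094 0 0 .05; .162 -.1175 0 0 .05'
python3 drive.py '.0324 -.0235 0 0 .05; .0648 -.047 0 0 .05; .0972 -.0705 0 0 .05; .1296 -.094 0 0 .05; .162 -.1175 0 0 .05'
python3 drive.py '.0324 -.0235 0 0 .05; .0648 -.047 0 0 .05; .0972 -.0705 0 0 .05; .1296 -.094 0 0 .05; .162 -.1175 0 0 .05'
python3 go.py .611 .1095 .2 -7.9
```

```text
time: 0.52
ee_pos: [0.3008, -0.3491, 0.256]
tcp_rot: [-180.0, 0.0, 20.0]
wrist_force: [0.6, -0.2, -0.2]
opening: 0.0501
grasp_force: 0.0
time: 0.93
ee_pos: [0.4129, -0.183, 0.2562]
tcp_rot: [180.0, -0.0, 20.0]
wrist_force: [0.4, -0.8, -0.5]
opening: 0.0501
grasp_force: 0.0
t 0.93 tool d [ 0.2863 -0.2069  0.0562] turn 27.93 rot [180.    -0.    20.03] open 0.0501 wf [ 0.4 -0.8 -0.5] q [-24.  -8.  -3.  95.  -0. 136.]
```

```bash
python3 drive.py '.032 -.023 0 -7 .05; .064 -.046 0 -14 .05; .096 -.069 0 -21 .05; .128 -.092 0 -28 .05; .16 -.115 0 -35 .05' >/dev/null
python3 drive.py '0 0 0 -7 .05; 0 0 0 -14 .05; 0 0 0 -21 .05; 0 0 0 -28 .05; 0 0 0 -35 .05'>/dev/null
python3 drive.py '0 0 0 -7 .05; 0 0 0 -14 .05; 0 0 0 -21 .05; 0 0 0 -28 .05; 0 0 0 -35 .05'>/dev/null
python3 drive.py '0 0 0 -7 .05; 0 0 0 -14 .05; 0 0 0 -21 .05; 0 0 0 -28 .05; 0 0 0 -35 .05'
python3 go.py .611 .1095 .2 172.1
```

```text
time: 2.6
ee_pos: [0.5231, -0.022, 0.2559]
tcp_rot: [-180.0, -0.0, 160.4]
wrist_force: [-0.5, -0.0, 0.2]
opening: 0.0499
grasp_force: 0.0
t 2.6 tool d [-0.0387  0.1534  0.0559] turn -11.71 rot [-1.7999e+02 -4.0000e-02  1.6039e+02] open 0.0499 wf [-0.5 -0.   0.2] q [-2.  1.  6. 95. -0. 17.]
```

```bash
python3 drive.py '-.01 .04 0 -6 .05; -.02 .08 0 -12 .05; -.03 .12 0 -12 .05; -.0387 .1534 .02 -12 .05; -.0387 .1534 .056 -12 .05' >/dev/null
python3 drive.py '0 0 0 0 .05;0 0 0 0 .05'
python3 go.py .611 .1095 .103 172.1
python3 - <<'E'
from h import *
for n,(x,y,w,h),s in(("top",(300,150,130,70),6),):
    a=eyes.camera(n)[y:y+h,x:x+w];cv2.imwrite(f"pics/{n}2.png",cv2.resize(a,None,fx=s,fy=s,interpolation=cv2.INTER_CUBIC))
a=eyes.camera("side")[130:250,250:390];cv2.imwrite("pics/side2.png",cv2.resize(a,None,fx=5,fy=5,interpolation=cv2.INTER_CUBIC))
E
```

```text
time: 3.18
ee_pos: [0.6106, 0.1089, 0.1981]
tcp_rot: [-179.9, -0.3, 172.1]
wrist_force: [-0.4, -0.7, 1.4]
opening: 0.0499
grasp_force: 0.0
t 3.18 tool d [-0.0003  0.0006  0.0951] turn -0.03 rot [-179.89   -0.3   172.07] open 0.0499 wf [-0.4 -0.7  1.4] q [10. 14. 14. 90. -0. 18.]
```

View pics/side2.png

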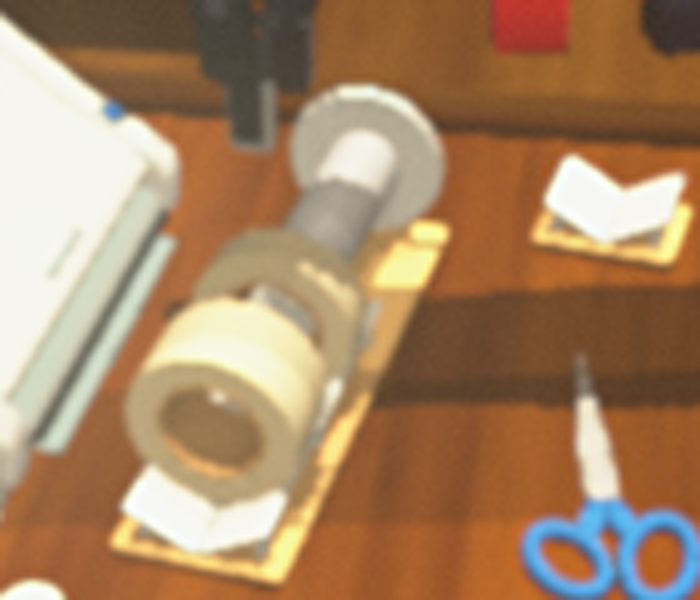

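The side view shows the fingers above the stand at (250,110), with the rolls undisturbed. Next I lower the gripper and grip the narrow roll.

```bash
python3 drive.py '0 .0005 .03 0 .05; 0 .0005 .06 0 .05; 0 .0005 .08 0 .05; 0 .0005 .095 0 .05; 0 .0005 .095 0 .05'
python3 drive.py '0 0 0 0 .02; 0 0 0 0 .015; 0 0 0 0 .015; 0 0 0 0 .015; 0 0 0 0 .015' 40
python3 go.py .611 .1095 .23 172.1
```

```text
time: 3.7
ee_pos: [0.6116, 0.1084, 0.1049]
tcp_rot: [-180.0, -0.0, 172.0]
wrist_force: [0.3, -0.3, 0.6]
opening: 0.0502
grasp_force: 0.0
time: 4.12
ee_pos: [0.6133, 0.1092, 0.1085]
tcp_rot: [180.0, 0.2, 172.0]
wrist_force: [-0.9, -2.2, 8.2]
opening: 0.0253
grasp_force: 41.9
t 4.12 tool d [ 0.0023 -0.     -0.1215] turn -0.08 rot [179.96   0.25 172.02] open 0.0253 wf [-0.9 -2.2  8.2] q [10. 14.  4. 80. -0. 18.]
```

```bash
python3 drive.py '0 0 -.02 0 .015; 0 0 -.055 0 .015; 0 0 -.09 0 .015; 0 0 -.12 0 .015; 0 0 -.12 0 .015'
python3 drive.py '.02 -.031 0 0 .015; .04 -.062 0 0 .015; .06 -.093 0 0 .015; .08 -.125 0 0 .015; .1 -.156 0 0 .015' >/dev/null
python3 drive.py '.02 -.031 0 1 .015; .039 -.0625 0 1 .015; .039 -.0625 0 1 .015;.039 -.0625 0 1 .015; .039 -.0625 0 1 .015'
python3 go.py .4428 -.0878 .11 171.1
python3 - <<'E'
from h import *
a=eyes.camera("side")[130:250,290:430];cv2.imwrite("pics/side3.png",cv2.resize(a,None,fx=5,fy=5,interpolation=cv2.INTER_CUBIC))
E
```

```text
time: 4.53
ee_pos: [0.6137, 0.1097, 0.2339]
tcp_rot: [179.8, 0.6, 172.0]
wrist_force: [1.0, 0.1, -0.1]
opening: 0.0251
grasp_force: 40.7
time: 5.37
ee_pos: [0.4445, -0.0878, 0.226]
tcp_rot: [180.0, 0.1, 171.0]
wrist_force: [-0.1, 0.2, -1.5]
opening: 0.0251
grasp_force: 40.8
t 5.37 tool d [ 0.0016 -0.0003  0.116 ] turn -0.1 rot [1.7999e+02 1.0000e-01 1.7100e+02] open 0.0251 wf [-0.1  0.2 -1.5] q [-11.  -9.  -7.  92.   0.  -2.]
```

View pics/side3.png

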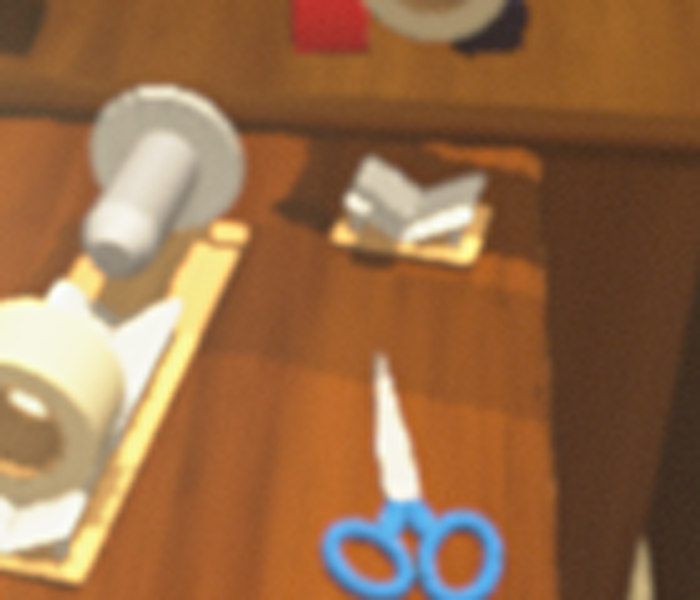

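The side view shows the narrow roll held high above the cradle (roll bottom at (435,40), cradle at (410,215)). The wide roll is still in the trough. Now I lower the narrow roll.

```bash
python3 drive.py '.0016 0 .035 0 .015; .0016 0 .07 0 .015; .0016 0 .095 0 .015; .0016 0 .105 0 .015; .0016 0 .112 0 .015'
python3 drive.py '0 0 .003 0 .015; 0 0 .005 0 .015; 0 0 .005 0 .015'
python3 go.py .4428 -.0878 .11 171.1
```

```text
time: 5.83
ee_pos: [0.4424, -0.0865, 0.112]
tcp_rot: [180.0, -0.1, 171.1]
wrist_force: [0.4, 0.4, -0.2]
opening: 0.0255
grasp_force: 40.7
time: 6.08
ee_pos: [0.4435, -0.0874, 0.1096]
tcp_rot: [180.0, 0.1, 171.1]
wrist_force: [0.2, -0.9, -0.9]
opening: 0.0253
grasp_force: 40.8
t 6.08 tool d [ 0.0006 -0.0005 -0.0004] turn -0.04 rot [1.8000e+02 1.2000e-01 1.7106e+02] open 0.0253 wf [ 0.2 -0.9 -0.9] q [-11.  -9. -20.  79.   0.  -2.]
```

```bash
python3 drive.py '0 0 .002 0 .015; 0 0 .003 0 .015; 0 0 .003 0 .015'
python3 drive.py '0 0 0 0 .05; 0 0 0 0 .05; 0 0 0 0 .05; 0 0 0 0 .05;0 0 0 0 .05'
python3 drive.py '0 0 -.02 0 .05; 0 0 -.05 0 .05; 0 0 -.08 0 .05; 0 0 -.11 0 .06;0 0 -.11 0 .06'
python3 - <<'E'
from h import *
a=eyes.camera("side")[130:250,290:430];cv2.imwrite("pics/side4.png",cv2.resize(a,None,fx=5,fy=5,interpolation=cv2.INTER_CUBIC))
E
```

```text
time: 6.33
ee_pos: [0.4447, -0.0879, 0.1085]
tcp_rot: [-180.0, 0.4, 171.0]
wrist_force: [1.9, 0.4, 11.5]
opening: 0.0252
grasp_force: 42.4
time: 6.75
ee_pos: [0.4425, -0.0875, 0.1053]
tcp_rot: [-180.0, -0.0, 171.0]
wrist_force: [0.2, -0.2, -0.5]
opening: 0.0498
grasp_force: 0.0
time: 7.17
ee_pos: [0.444, -0.0877, 0.2208]
tcp_rot: [-180.0, 0.4, 171.0]
wrist_force: [0.4, 0.3, 0.8]
opening: 0.06
grasp_force: 0.0
```

View pics/side4.png

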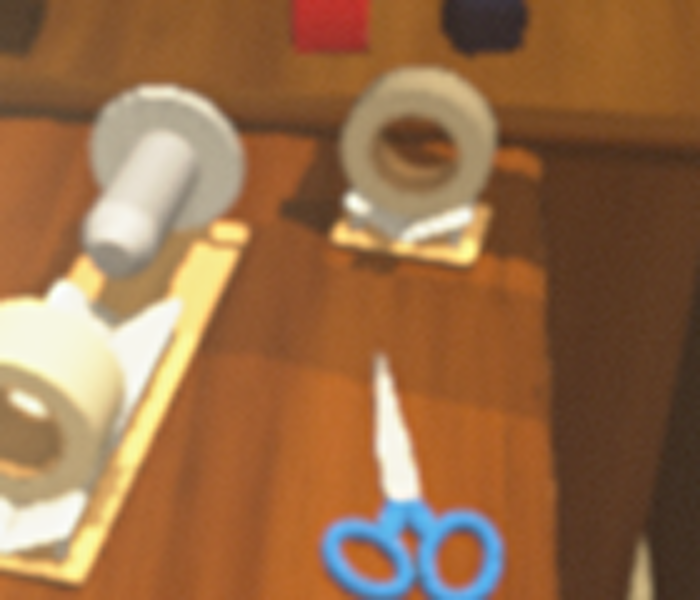

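The narrow roll stands upright in the cradle, centred at (415,145) in the crop, and the fingers are clear of it. Next I go behind the wide roll.

```bash
python3 drive.py '-.013 .036 0 0 .06; -.026 .072 0 0 .06; -.039 .108 0 0 .06; -.052 .144 0 0 .06; -.065 .18 0 0 .06' >/dev/null
python3 drive.py '-.013 .036 0 7 .06; -.026 .072 0 14 .06; -.039 .109 0 21 .06; -.052 .146 0 28 .06; -.066 .183 0 35 .06' >/dev/null
python3 drive.py '0 0 0 7 .06; 0 0 0 14 .06; 0 0 0 21 .06; 0 0 0 28 .06; 0 0 0 35 .06' >/dev/null
python3 drive.py '0 0 0 7 .06; 0 0 0 14 .06; 0 0 0 19 .06; 0 0 0 19 .06; 0 0 0 19 .06'
python3 go.py .6305 .2505 .12 82.1
```

```text
time: 8.88
ee_pos: [0.6283, 0.2506, 0.2142]
tcp_rot: [-179.9, 0.0, 82.2]
wrist_force: [-0.6, -0.1, -1.1]
opening: 0.0603
grasp_force: 0.0
t 8.88 tool d [0.0002 0.0022 0.0942] turn 0.11 rot [-1.7993e+02  4.0000e-02  8.2210e+01] open 0.0603 wf [-0.6 -0.1 -1.1] q [ 22.  23.  26.  94.  -0. 120.]
```

```bash
python3 drive.py '0 .002 .03 0 .06; 0 .002 .06 0 .06; 0 .002 .09 0 .06;  0 .002 .11 0 .06; 0 .002 .125 0 .06'
python3 drive.py '0 0 .015 0 .06; 0 0 .015 0 .06; 0 0 .015 0 .06'
python3 go.py .6305 .2505 .069 82.1
python3 - <<'E'
from h import *
a=eyes.camera("side")[130:250,250:390];cv2.imwrite("pics/side5.png",cv2.resize(a,None,fx=5,fy=5,interpolation=cv2.INTER_CUBIC))
E
```

```text
time: 9.3
ee_pos: [0.6293, 0.25, 0.0869]
tcp_rot: [-179.8, 0.1, 82.2]
wrist_force: [-0.0, 0.2, -0.1]
opening: 0.0602
grasp_force: 0.0
time: 9.55
ee_pos: [0.6298, 0.2502, 0.0744]
tcp_rot: [-179.9, 0.1, 82.2]
wrist_force: [-0.5, -0.5, 0.0]
opening: 0.06
grasp_force: 0.0
t 9.55 tool d [0.0004 0.0006 0.0054] turn 0.06 rot [-1.799e+02  6.000e-02  8.216e+01] open 0.06 wf [-0.5 -0.5  0. ] q [ 22.  23.  11.  79.  -0. 120.]
```

View pics/side5.png

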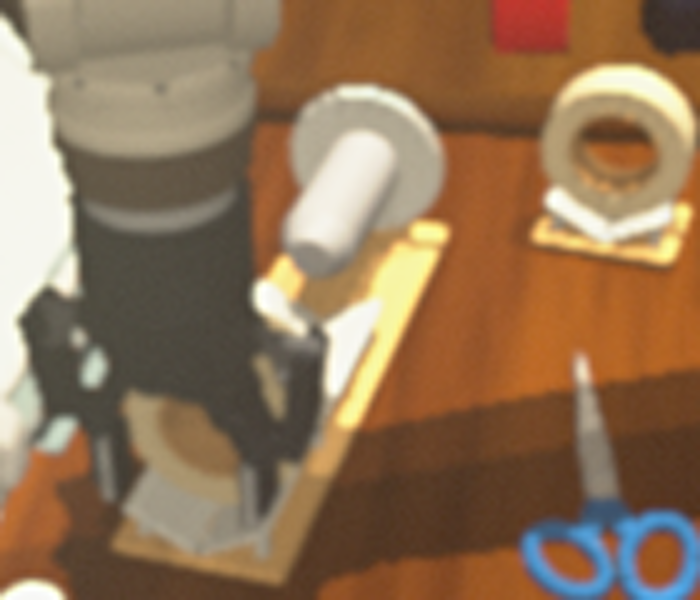

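```bash
cat > st.py <<'E'
from h import *
import sys
S=np.array([.5893,-.0466,np.radians(82.1)])
def rep():
    o=bot.get_obs();d=o["ee_pos"][:2]-S[:2];c,s=np.cos(S[2]),np.sin(S[2])
    print("t",round(o["time"],2),"stand x,y,z",np.round([d[0]*c+d[1]*s,-d[0]*s+d[1]*c,o["ee_pos"][2]],4),"yaw",o["tcp_rot"][2].round(2),"wf along",np.round(o["wrist_force"][:2]@[c,s],1),o["wrist_force"].round(1))
rep()
E
python3 drive.py '-.006 .0006 .003 0 .06; -.012 .0006 .005 0 .06; -.018 .0006 .005 0 .06; -.024 .0006 .005 0 .06; -.024 .0006 .005 0 .06' | grep nothing
python3 st.py; python3 -c "
from h import *
S=[.5893,-.0466,np.radians(82.1)]
print((proj('side',T(S,[(.3,-.037,.055),(.3,.037,.055)]))-[250,130])*5)"
```

```text
t 10.02 stand x,y,z [ 0.2745 -0.0008  0.0708] yaw 81.98 wf along -0.1 [-0.7  0.   0.8]
[[109.93702144 483.91383741]
 [260.6259959  512.62888701]]
```

```bash
python3 drive.py '-.01 0 0 0 .06; -.02 0 0 0 .06; -.03 0 0 0 .06; -.04 0 0 0 .06; -.05 0 0 0 .06' | grep no; python3 st.py
python3 drive.py '-.01 0 0 0 .06; -.02 0 0 0 .06; -.03 0 0 0 .06; -.04 0 0 0 .06; -.05 0 0 0 .06' | grep no; python3 st.py
```

```text
t 10.43 stand x,y,z [ 0.2248 -0.0005  0.0705] yaw 82.03 wf along 2.0 [-0.7  2.1  1.3]
t 10.85 stand x,y,z [ 0.1748 -0.0003  0.0702] yaw 82.04 wf along 2.0 [-0.5  2.1  2.5]
```

```bash
python3 drive.py '-.006 0 0 0 .06; -.012 0 0 0 .06; -.018 0 0 0 .06; -.024 0 0 0 .06; -.03 0 0 0 .06' | grep no; python3 st.py
python3 drive.py '-.006 0 0 0 .06; -.012 0 0 0 .06; -.018 0 0 0 .06; -.024 0 0 0 .06; -.03 0 0 0 .06' | grep no; python3 st.py
python3 - <<'E'
from h import *
a=eyes.camera("side")[130:250,250:390];b=eyes.camera("top")[150:250,310:430];cv2.imwrite("pics/c6.png",np.hstack([cv2.resize(a,(400,400)),cv2.resize(b,(400,400))]))
E
```

```text
t 11.27 stand x,y,z [ 0.1455 -0.0002  0.0702] yaw 82.06 wf along 3.3 [-1.9  3.6  1.8]
t 11.68 stand x,y,z [ 0.115  -0.0005  0.0702] yaw 82.03 wf along 1.4 [ 0.3  1.4 -0.8]
```

View pics/c6.png

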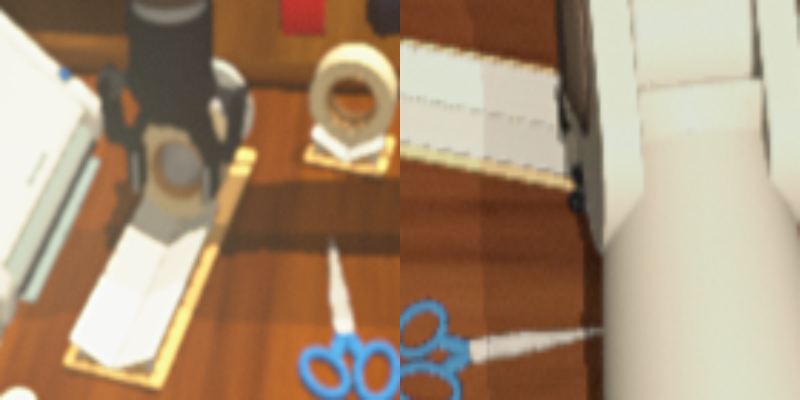

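The roll is threaded: the post's end shows in its bore at (180,165). I keep pushing.

```bash
python3 drive.py '-.007 0 0 0 .06; -.014 0 0 0 .06; -.021 0 0 0 .06; -.028 0 0 0 .06; -.035 0 0 0 .06' | grep no; python3 st.py
python3 drive.py '-.005 0 0 0 .06; -.01 0 0 0 .06; -.014 0 0 0 .06; -.018 0 0 0 .06' | grep no; python3 st.py
```

```text
t 12.2 stand x,y,z [ 0.0801 -0.0003  0.0703] yaw 82.04 wf along 1.2 [0.3 1.2 0.1]
t 12.53 stand x,y,z [ 0.0625 -0.0003  0.0703] yaw 82.04 wf along 1.3 [0.4 1.2 0.2]
```

```bash
python3 drive.py '-.003 0 0 0 .06; -.005 0 0 0 .06;-.005 0 0 0 .06' | grep no; python3 st.py
```

```text
t 12.78 stand x,y,z [ 0.0589 -0.0004  0.0704] yaw 82.06 wf along 8.2 [ 1.   8.1 -1.5]
```

```bash
python3 drive.py '-.002 0 0 0 .06; -.002 0 0 0 .06;-.002 0 0 0 .06; -.002 0 0 0 .06' | grep no; python3 st.py
python3 drive.py '.01 0 0 0 .06; .035 0 0 0 .06; .06 0 0 0 .06; .06 0 -.03 0 .06;.06 0 -.07 0 .06' | grep no
python3 drive.py '0 0 -.04 0 .06; 0 0 -.08 0 .05; 0 0 -.08 -7 .05;0 0 -.08 -14 .05;0 0 -.08 -21 .05' | grep no
python3 - <<'E'
from h import *
a=eyes.camera("side")[130:250,250:390];cv2.imwrite("pics/c7.png",cv2.resize(a,(700,600),interpolation=cv2.INTER_CUBIC))
E
python3 go.py .4428 -.0878 .22 171.1
```

```text
t 13.12 stand x,y,z [ 0.0589 -0.0004  0.0704] yaw 82.15 wf along 17.9 [ 2.4 17.8 -1.3]
t 14.0 tool d [-0.1122 -0.1956  0.0007] turn -67.19 rot [1.7997e+02 4.0000e-02 1.0391e+02] open 0.0499 wf [ 0.6 -0.5  0.3] q [ 6. 13. 15. 92. -0. 83.]
```

View pics/c7.png

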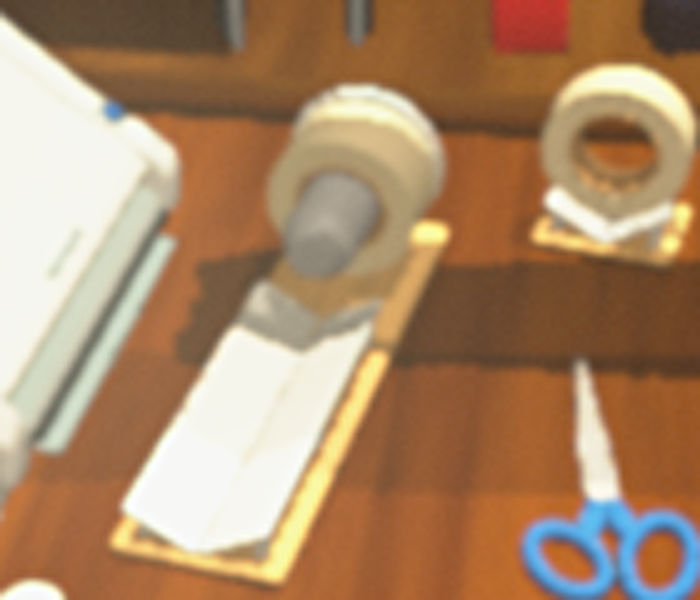

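The wide roll sits against the plate, around (355,190), and the narrow roll is still in the cradle at (615,145). Now I fetch the narrow roll.

```bash
python3 drive.py '-.022 -.034 0 -7 .05; -.044 -.069 0 -14 .05; -.066 -.104 0 -21 .05; -.088 -.139 0 -28 .05; -.1 -.174 0 -35 .05' | grep no
python3 drive.py '0 0 0 -7 .05; 0 0 0 -14 .05; 0 0 0 -21 .05; 0 0 0 -28 .05; 0 0 0 -32 .05' | grep no
python3 go.py .4435 -.0875 .104 171.1
```

```text
t 14.83 tool d [ 0.0116 -0.021   0.1164] turn -0.88 rot [-1.7997e+02  1.0000e-02  1.7022e+02] open 0.0499 wf [-0.4  0.5 -0. ] q [-9. -7. -6. 91. -0.  1.]
```

```bash
python3 drive.py '.012 -.021 0 -1 .05; .012 -.021 0 -1 .05; .012 -.021 .035 -1 .05; .012 -.021 .065 -1 .05; .012 -.021 .08 -1 .05' | grep no
python3 go.py .4435 -.0875 .104 171.1
```

```text
t 15.25 tool d [-0.0014 -0.0003  0.0331] turn -0.27 rot [-1.7998e+02 -1.6000e-01  1.7083e+02] open 0.0497 wf [-0.3  0.1 -1.3] q [-11.  -9. -17.  83.  -0.  -2.]
```

```bash
python3 drive.py '0 0 .015 0 .05; 0 0 .029 0 .05; 0 0 .032 0 .05; 0 0 .032 0 .05' | grep no
python3 go.py .4435 -.0875 .104 171.1
python3 drive.py '0 0 0 0 .02; 0 0 0 0 .015; 0 0 0 0 .015; 0 0 0 0 .015; 0 0 0 0 .015' 40
python3 drive.py '0 0 -.02 0 .015; 0 0 -.055 0 .015; 0 0 -.09 0 .015; 0 0 -.12 0 .015; 0 0 -.125 0 .015'
python3 go.py .6127 .1200 .11 172.1
```

```text
t 15.58 tool d [-0.0009 -0.0004  0.0036] turn -0.17 rot [-1.7999e+02 -1.0000e-01  1.7093e+02] open 0.05 wf [-0.4 -0.8 -0.4] q [-11.  -9. -20.  79.  -0.  -2.]
time: 16.0
ee_pos: [0.4437, -0.0873, 0.1095]
tcp_rot: [-180.0, 0.1, 171.0]
wrist_force: [-1.9, -0.7, 5.7]
opening: 0.0254
grasp_force: 40.9
time: 16.42
ee_pos: [0.4444, -0.0874, 0.2387]
tcp_rot: [-180.0, 0.4, 171.0]
wrist_force: [0.1, -0.8, -1.3]
opening: 0.0254
grasp_force: 40.1
t 16.42 tool d [-0.1339  0.2311  0.1287] turn -1.07 rot [-179.99    0.39  171.03] open 0.0254 wf [ 0.1 -0.8 -1.3] q [-11.  -9.  -5.  93.   0.  -2.]
```

```bash
python3 drive.py '-.02 .0345 0 0 .015; -.04 .069 0 0 .015; -.06 .1035 0 0 .015; -.08 .138 0 0 .015; -.1 .1725 0 0 .015' | grep no
python3 drive.py '-.02 .034 0 -1 .015; -.034 .0586 0 -1 .015; -.034 .0586 .02 -1 .015; -.034 .0586 .05 -1 .015; -.034 .0586 .07 -1 .015' | grep no
python3 go.py .6123 .1200 .11 172.1
```

```text
t 17.25 tool d [-0.0011 -0.0008  0.0498] turn -0.01 rot [-1.7995e+02 -1.5000e-01  1.7209e+02] open 0.0252 wf [-0.1  0.  -2.3] q [11. 14. 10. 86.  0. 19.]
```

```bash
python3 drive.py '-.001 -.001 .02 0 .015; -.001 -.001 .035 0 .015; -.001 -.001 .044 0 .015; -.001 -.001 .048 0 .015; -.001 -.001 .05 0 .015'
python3 drive.py '0 0 .002 0 .015; 0 0 .003 0 .015; 0 0 .003 0 .015'
```

```text
time: 17.67
ee_pos: [0.6121, 0.1191, 0.1127]
tcp_rot: [-180.0, -0.0, 172.0]
wrist_force: [-0.1, 0.0, -1.4]
opening: 0.025
grasp_force: 40.2
time: 17.92
ee_pos: [0.6127, 0.1192, 0.111]
tcp_rot: [180.0, 0.1, 172.0]
wrist_force: [0.9, -1.1, -2.5]
opening: 0.0252
grasp_force: 40.2
```

```bash
python3 drive.py '0 0 .002 0 .015; 0 0 .003 0 .015; 0 0 .003 0 .015'
```

```text
time: 18.17
ee_pos: [0.6134, 0.1191, 0.1095]
tcp_rot: [180.0, 0.2, 172.0]
wrist_force: [-0.7, 0.2, 7.3]
opening: 0.0253
grasp_force: 41.4
```

```bash
python3 drive.py '0 0 0 0 .05; 0 0 0 0 .05; 0 0 0 0 .05; 0 0 0 0 .05;0 0 0 0 .05'
python3 drive.py '0 0 -.02 0 .05; 0 0 -.05 0 .05; 0 0 -.08 0 .05; 0 0 -.11 0 .06;0 0 -.11 0 .06'
python3 drive.py '0 .02 0 7 .06; 0 .04 0 14 .06; 0 .06 0 21 .06; 0 .06 0 28 .06; 0 .06 0 35 .06' | grep no
python3 drive.py '0 0 0 7 .06; 0 0 0 14 .06; 0 0 0 21 .06; 0 0 0 28 .06; 0 0 0 35 .06' | grep no
python3 drive.py '0 0 0 7 .06; 0 0 0 14 .06; 0 0 0 20 .06; 0 0 0 20 .06; 0 0 0 20 .06' | grep no
python3 go.py .6202 .1763 .07 82.1
python3 - <<'E'
from h import *
# narrow roll's rim in the side view, scored against candidate stand x by edge strength of its near face circles
S=[.5893,-.0466,np.radians(82.1)]
g=cv2.cvtColor(eyes.camera("side"),cv2.COLOR_BGR2GRAY).astype(np.float32);g=np.hypot(cv2.Sobel(g,5,1,0),cv2.Sobel(g,5,0,1))
for x in np.arange(.14,.2,.004):
    f=sum(cv2.remap(g,q[:,0].astype(np.float32),q[:,1].astype(np.float32),1).mean() for r in(.044,.025) for q in[proj("side",circ(S,x+.013,r))])
    print(round(x,3),round(f,1),end="; ")
E
```

```text
time: 18.58
ee_pos: [0.6123, 0.1192, 0.1071]
tcp_rot: [-180.0, -0.0, 172.0]
wrist_force: [0.0, 0.2, 0.3]
opening: 0.0499
grasp_force: 0.0
time: 19.0
ee_pos: [0.6138, 0.1194, 0.2239]
tcp_rot: [179.8, 0.5, 172.0]
wrist_force: [1.2, -0.2, 1.2]
opening: 0.0602
grasp_force: 0.0
t 20.25 tool d [-2.30e-03 -1.00e-04  1.47e-01] turn 0.14 rot [-179.99    0.     82.24] open 0.0601 wf [-0.6 -0.3  0.1] q [ 16.  18.  21.  93.   0. 114.]
0.14 214.8; 0.144 210.1; 0.148 183.2; 0.152 128.7; 0.156 95.7; 0.16 95.4; 0.164 148.3; 0.168 214.3; 0.172 207.1; 0.176 155.0; 0.18 118.0; 0.184 108.5; 0.188 128.7; 0.192 153.1; 0.196 150.9;
```

The side-view edge score peaks at x ≈ 0.169, where I placed the roll, so it stands in the trough. Now I lower the fingers and push.

```bash
python3 drive.py '0 0 .035 0 .06; 0 0 .07 0 .06; 0 0 .105 0 .06; 0 0 .135 0 .06; 0 0 .148 0 .06' | grep no
python3 drive.py '0 0 0 0 .06; 0 0 0 0 .06' | grep no; python3 st.py
```

```text
t 20.88 stand x,y,z [ 2.274e-01 -2.000e-04  7.000e-02] yaw 82.12 wf along 0.2 [0.5 0.2 1.5]
```

```bash
python3 drive.py '-.01 0 0 0 .06; -.02 0 0 0 .06; -.03 0 0 0 .06; -.038 0 0 0 .06; -.046 0 0 0 .06' | grep no; python3 st.py
python3 drive.py '-.006 0 0 0 .06; -.012 0 0 0 .06; -.018 0 0 0 .06; -.024 0 0 0 .06; -.03 0 0 0 .06' | grep no; python3 st.py
python3 drive.py '-.006 0 0 0 .06; -.012 0 0 0 .06; -.018 0 0 0 .06; -.024 0 0 0 .06; -.03 0 0 0 .06' | grep no; python3 st.py
```

```text
t 21.3 stand x,y,z [ 0.1806 -0.0007  0.0706] yaw 82.02 wf along 2.5 [-0.1  2.5  3.2]
t 21.72 stand x,y,z [0.1506 0.0002 0.0689] yaw 82.04 wf along 1.6 [ 0.4  1.6 -0.4]
t 22.13 stand x,y,z [0.1207 0.     0.0692] yaw 82.04 wf along 1.3 [-0.   1.3 -0.7]
```

```bash
python3 drive.py '-.006 0 0 0 .06; -.012 0 0 0 .06; -.018 0 0 0 .06; -.024 0 0 0 .06; -.03 0 0 0 .06' | grep no; python3 st.py
python3 drive.py '-.003 0 0 0 .06; -.006 0 0 0 .06; -.009 0 0 0 .06; -.009 0 0 0 .06; -.009 0 0 0 .06' | grep no; python3 st.py
```

```text
t 22.55 stand x,y,z [ 0.0907 -0.      0.0693] yaw 82.04 wf along -0.2 [-0.4 -0.2  0.8]
t 22.97 stand x,y,z [ 0.0849 -0.0001  0.0696] yaw 82.12 wf along 15.5 [ 3.2 15.2  0.3]
```

The stop at 0.0849 m is exactly 26 mm beyond the wide roll's stop, with 15 N of contact. I back off and check.

```bash
python3 drive.py '.01 0 0 0 .06; .035 0 0 0 .06; .06 0 0 0 .06; .06 0 -.03 0 .06;.06 0 -.07 0 .06' | grep no
python3 drive.py '.03 0 -.04 0 .06; .06 0 -.08 0 .06; .06 0 -.08 0 .06;.06 0 -.08 0 .06' | grep no; python3 st.py
python3 - <<'E'
from h import *
S=[.5893,-.0466,np.radians(82.1)]
g=cv2.cvtColor(eyes.camera("side"),cv2.COLOR_BGR2GRAY).astype(np.float32);g=np.hypot(cv2.Sobel(g,5,1,0),cv2.Sobel(g,5,0,1))
for x in np.arange(.05,.1,.003):
    q=proj("side",circ(S,x+.013,.044,.0605)).astype(np.float32);print(round(x,3),round(cv2.remap(g,q[:,0],q[:,1],1).mean(),1),end="; ")
E
```

```text
t 23.72 stand x,y,z [ 0.205  -0.0009  0.2235] yaw 82.17 wf along -0.4 [ 0.1 -0.4 -0.9]
0.05 65.3; 0.053 62.0; 0.056 65.4; 0.059 79.8; 0.062 103.7; 0.065 126.3; 0.068 137.8; 0.071 134.2; 0.074 111.8; 0.077 85.7; 0.08 69.8; 0.083 66.5; 0.086 70.0; 0.089 77.1; 0.092 82.3; 0.095 83.1; 0.098 77.2;
```

Run:
```python
from h import *
S=[.5893,-.0466,np.radians(82.1)]
G=lambda im:(lambda g:np.hypot(cv2.Sobel(g,5,1,0),cv2.Sobel(g,5,0,1)))(cv2.cvtColor(im,cv2.COLOR_BGR2GRAY).astype(np.float32))
def best(g,r,z,lo,hi,n="side",zs=(0,)):
    R=[]
    for x in np.arange(lo,hi,.001):
        for dz in zs:
            q=proj(n,circ(S,x,r,z+dz)).astype(np.float32);R.append((cv2.remap(g,q[:,0],q[:,1],1).mean().round(0),round(x,3),round(z+dz,4)))
    return max(R)
o=G(cv2.imread("pics/side0.png"));s=G(eyes.camera("side"))
print("plate0",best(o,.046,.064,-.03,.03)," plate now",best(s,.046,.064,-.03,.03))
print("wide0 near face",best(o,.044,.064,.24,.28),"(expect .2607); bore",best(o,.025,.064,.24,.28))
for z in(.0585,.0605,.0625): print("narrow now",z,best(s,.044,z,.06,.1),best(s,.025,z,.06,.1))
print("2d",best(s,.044,.06,.055,.105,zs=np.arange(-.008,.009,.001)))
```

```text
plate0 (np.float32(215.0), np.float64(-0.005), 0.064)  plate now (np.float32(221.0), np.float64(-0.006), 0.064)
wide0 near face (np.float32(166.0), np.float64(0.263), 0.064) (expect .2607); bore (np.float32(118.0), np.float64(0.259), 0.064)
narrow now 0.0585 (np.float32(138.0), np.float64(0.079), 0.0585) (np.float32(142.0), np.float64(0.075), 0.0585)
narrow now 0.0605 (np.float32(139.0), np.float64(0.082), 0.0605) (np.float32(138.0), np.float64(0.078), 0.0605)
narrow now 0.0625 (np.float32(138.0), np.float64(0.085), 0.0625) (np.float32(131.0), np.float64(0.082), 0.0625)
2d (np.float32(139.0), np.float64(0.083), np.float64(0.061))
```

```bash
python3 drive.py '.035 0 0 0 .06; .07 0 0 0 .06; .1 0 0 0 .06; .1 0 0 0 .06;.1 0 0 0 .06' | grep no; python3 st.py
python3 - <<'E'
from h import *
S=[.5893,-.0466,np.radians(82.1)]
im=eyes.camera("top");cv2.imwrite("pics/top9.png",im)
sub=lambda im,P:cv2.remap(im,*[a.astype(np.float32)[:,None] for a in proj("top",P).T],cv2.INTER_CUBIC)[:,0].astype(int)
o=cv2.imread("pics/top0.png");xs=np.arange(-.02,.124,.004)
m=lambda im:np.mean([sub(im,T(S,np.c_[xs,0*xs+y,0*xs+.1045-.004*(abs(y)>.01)])) for y in(-.015,-.008,0,.008,.015)],0).astype(int)
A,B=m(im),m(o)
for i,x in enumerate(xs): print(round(x,3),A[i].tolist(),B[i].tolist(),end=" | " if i%3<2 else "\n")
E
```

```text
t 24.23 stand x,y,z [0.3027 0.0004 0.2166] yaw 82.12 wf along 0.2 [ 0.8  0.1 -0.8]
-0.02 [33, 63, 117] [44, 80, 141] | -0.016 [30, 60, 115] [42, 77, 139] | -0.012 [67, 106, 142] [84, 130, 169]
-0.008 [143, 193, 206] [169, 221, 233] | -0.004 [188, 207, 208] [217, 236, 237] | 0.0 [181, 191, 189] [208, 216, 213]
0.004 [160, 193, 194] [99, 110, 116] | 0.008 [175, 209, 209] [149, 162, 171] | 0.012 [175, 209, 208] [175, 188, 197]
0.016 [175, 208, 208] [175, 189, 200] | 0.02 [175, 208, 207] [178, 195, 208] | 0.024 [175, 208, 208] [178, 195, 206]
0.028 [175, 208, 208] [179, 196, 208] | 0.032 [175, 208, 207] [179, 196, 208] | 0.036 [176, 209, 208] [179, 195, 208]
0.04 [175, 208, 208] [179, 195, 206] | 0.044 [176, 209, 208] [180, 196, 208] | 0.048 [173, 206, 206] [180, 197, 208]
0.052 [169, 202, 203] [179, 196, 207] | 0.056 [175, 208, 208] [179, 196, 208] | 0.06 [175, 208, 207] [181, 197, 208]
0.064 [175, 208, 208] [184, 199, 210] | 0.068 [176, 209, 208] [180, 196, 208] | 0.072 [178, 211, 209] [181, 197, 208]
0.076 [129, 159, 163] [181, 196, 207] | 0.08 [124, 136, 147] [183, 199, 209] | 0.084 [154, 167, 176] [181, 196, 207]
0.088 [156, 171, 182] [182, 198, 210] | 0.092 [154, 169, 180] [181, 196, 207] | 0.096 [142, 157, 168] [169, 185, 196]
0.1 [143, 156, 165] [170, 184, 193] | 0.104 [147, 161, 170] [174, 187, 197] | 0.108 [140, 153, 161] [164, 179, 188]
0.112 [139, 155, 162] [164, 181, 189] | 0.116 [177, 195, 201] [204, 222, 229] | 0.12 [182, 199, 204] [210, 227, 231]
```

The top view puts the plate face at 2 mm, the seam at 50 mm and the narrow roll's near edge at 76 mm. With the common 2 mm offset removed, that is 0, 48 and 74 mm, so both rolls are home.

```bash
python3 -c "
from workcell import bot, eyes, job_done
print(job_done())"
```

```text
the job is handed in; nothing more can be done
None
```

I handed the job in at about 24 s of the 72 s: the wide roll is home against the back plate and the narrow roll is home against it, by final camera and force readings, though no verdict was returned.

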